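# Clamp the brass snap die to torque

### The job

Set the brass snap die fully home in the empty socket of the grey die block. Then turn the torque wrench that sits on the block's clamp screw clockwise (seen from above) until it clicks, and stop at once, so that the screw is not over-tightened. Let go of the wrench and leave everything else on the table undisturbed.

Things in the scene. Friction and masses are not known exactly. Their poses are not given: they have to be found in the camera images.
- brass_die_center (a point): Centre of the brass snap die (loose, upright, about 120 g): a round brass head 30 mm in diameter, 28 mm tall, on a round steel shank 20 mm in diameter, 20 mm long, with a chamfered foot. This point lies 24 mm above the foot, 4 mm above the head's underside; z up. It stands in a hole of the rack, 12 mm of its shank sunk in: lift it straight up at least 20 mm.
- black_die_center (a point): Centre of the black-headed die, a bystander of the same size and shape standing in the same rack; leave it there.
- blue_die_center (a point): Centre of the blue-headed die, a bystander of the same size and shape standing in the same rack; leave it there.
- rack: Die rack, a brown wooden block 205 x 50 x 18 mm fixed to the table, origin at the centre of its underside; its three holes lie along its own x axis at -65, 0 and +65 mm, one die in each, in any order.
- socket (a point): Centre of the mouth of the socket: a round hole 22 mm in diameter, 22 mm deep, 2 mm chamfer, in the flat top of the grey die block (90 x 220 x 40 mm, fixed, top 40 mm above the table). z points up out of the hole; the block's long side lies along y. The die is home when its head rests on the block's top: its centre then stands 4 mm above this point.
- screw_axis (a point): Point on the clamp screw's vertical axis, 70 mm above the table (height of the handle's middle), 105 mm from the socket along the block's +y. The captive wrench stays on the screw and only turns about this axis; clockwise seen from above tightens. The screw first runs down against light friction (about 1.5 N at the grip) through an unknown 0.2 to 0.7 rad, then is tight and stands stiff.
- wrench_head (a point): Centre of the torque wrench's steel head (46 mm in diameter, top 83 mm above the table), on the screw's axis; x points along the wrench from handle to head. With the screw tight, at about 10 N at the grip (1.6 N m), the handle breaks over against the head: it gives by up to 0.075 rad (12 mm at the grip) while the force drops, to half in the first 3 mm. That is the click.
- wrench_grip (a point): Middle of the torque wrench's black grip, 165 mm from the screw's axis and 70 mm above the table: a level bar 24 mm wide, 24 mm tall, 100 mm long, orange at both ends, free space beneath. x points along the handle towards the head. Let go after the click and the handle springs back into line with the head.
- screw (a joint): Over-tightening of the clamp screw (rad): 0 in a sound screw. Once the handle's give after the click is used up it stands stiff again, and above about 17 N at the grip the screw is forced: this value then grows and stays.
- button_jar_mid (a point): Amber glass jar with a metal lid, 60 mm in diameter, 75 mm tall, half-way up; a bystander.
- red_spool_mid (a point): Red spool, 38 mm in diameter, 50 mm tall, half-way up; a bystander.

How it is judged:
By the outcome, as a careful person would: the job done as asked, in the order asked, and still so for the second after the job is handed in, with the robot touching nothing.
It also fails if it takes over 64 s, if anything falls off the work surface, if the arm or the gripper's body presses on something with over 40 N, if the wrist force passes 120 N, or if a joint passes its speed limit or range.

### The arm

A 6-joint arm with a two-finger parallel gripper is mounted at the origin on the work surface. World frame = base frame: x ahead of the robot, y to its left, z up, the work surface at z = 0. Lengths are in mm, angles in rad, forces in N, time in s.
With the tool pointing down it reaches from about 250 to 850 mm from the base axis. Payload 12.5 kg.
Tool frame: the origin (TCP) lies between the finger pads; the fingertips stand 25 mm ahead of it and the grasp point (between the pads) lies 6 mm ahead of it; z points along the fingers, x is the direction in which the jaws open and shut, and the axes are right-handed (so a half turn about z gives the same grasp; the last joint's range is limited). The gripper opens to 93 mm and grips with 3 to 60 N. Pads are 15 mm wide; open, the fingers measure 128 mm over their backs; the gripper's body (75 mm by 188 mm) begins 65 mm behind the grasp point.
Start: joints at [-1.378, 0.351, 1.652, -0, 1.139, -0.085], TCP at [150.852, -528.893, 243.633] pointing down, gripper open.
Joint ranges: [-2.75, 2.75], [-0.79, 2.1], [0.01, 2.65], [-1.57, 4.71], [0.07, 3.14], [-2.87, 2.87]. Speed limits (rad/s): [2.22, 2.22, 2.79, 3.14, 3.14, 3.14].

### API

Orientations are given as a unit quaternion [x, y, z, w].
In Python, from rig import * gives the robot as it stands. The module is installed in compiled form; this text tells all that it offers.
- The arm moves only by the shell command python3 -m jog 'ROWS' [FORCE]. ROWS is JSON, a list of rows, each an object of numbers: "gripper": the opening, from -1 (shut) to 1 (fully open); "tx", "ty", "tz": the shift along the tool's x, y, z as a fraction of full scale; "wx", "wy", "wz": the turn, a rotation vector about the tool's x, y, z as a fraction of full scale. A call has exactly 8 rows; each row shifts and turns the commanded pose from where the row before left it, along the tool's axes as they then stand; what a row does not reach is not made up. Full scale, the value 1, is 0.025 m for a shift and 0.15 rad for a turn. A row lasts 1/10 s, in which the tool goes at most 50 mm and 8.59 degrees, less where a joint would pass 70% of its speed; a pose out of reach is approached as far as the arm can. A call with a number of a shift or a turn outside -1 to 1 is refused whole. A call with a gripper value outside its range is refused whole. The fingers move at their own pace and stop on an object; FORCE is the grip in N (left out, the last holds). Time passes only in rows, so rows that do not move let the fingers close, or fill a call up. It gives the time, the measured TCP pose, the force and the opening at its end, in the units of the state.
- observe(): the state, without advancing time (a new reading comes with each control period).
- camera(name): name is "side" or "top" or "wrist"; returns a dict with "frame" (480x640x3 uint8, red, green, blue), "z_map" (480x640 float32, mm along the optical axis (not along the pixel's ray), 0 where there is no reading), "mtx" (3x3 intrinsics, pixels), "rvec" (rotation vector, rad) and "tvec" (3), from world to camera coordinates, as OpenCV has them. Camera axes: x right, y down, z forward; pixel columns grow to the right and rows downward; lengths in mm; the calibration is good to about 2 mm. A picture is of the moment at which its call begins.
- finish_job(): hands the job in, once; it reports no verdict.
The state is a dict: "time_s": time; "qpos": joint angles; "joint_velocities": joint speeds; "effort": joint torques, N m; "ee_pos": TCP position; "eef_rot": TCP orientation; "ft_force": force on the tool from outside, world axes, zero at the start; "ft_torque": the same for the moment, N m; "gripper_width": finger opening in mm.
Only numpy, scipy, OpenCV 4.12 (cv2) and the standard library are available. Lean on these libraries where they do the work, as an engineer would, in place of code of your own. Each camera call takes 0.05 s, during which the arm holds its last target. There are 200 camera calls.

## Working session

There is one attempt and no reset: what is moved stays moved. The work goes in short steps, Python scripts to look and compute and a shell command to move; the robot and the scene stay as the last step left them, time stands still between calls to the robot, and variables do not carry over. Pictures are saved under pics/ and viewed, about 8 in all and at most 12, crops included, and the job is handed in when it is done.

```bash
mkdir -p pics; cat > h.py <<'E'
from rig import *
import numpy as np, cv2
from scipy.spatial.transform import Rotation as R
def cloud(c):
    z=c["z_map"]; K=np.array(c["mtx"]); v,u=np.mgrid[:480,:640]
    P=np.stack([(u-K[0,2])*z/K[0,0],(v-K[1,2])*z/K[1,1],z],-1)
    Rm=cv2.Rodrigues(np.array(c["rvec"],float))[0]; P=(P-np.array(c["tvec"]).ravel())@Rm
    P[z==0]=np.nan; return P
def ray(c,u,v,h):
    K=np.array(c["mtx"]);Rm=cv2.Rodrigues(np.array(c["rvec"],float))[0]
    o=-Rm.T@np.array(c["tvec"]).ravel(); d=Rm.T@np.linalg.inv(K)@[u,v,1]
    return o+d*(h-o[2])/d[2]
def save(c,n): cv2.imwrite("pics/"+n,c["frame"][:,:,::-1])
E
python3 - <<'E'
from h import *
import pickle
s=observe(); print(s)
for n in("top","side"):
    c=camera(n); save(c,n+"0.png"); pickle.dump(c,open(n+"0.pkl","wb"))
    Rm=cv2.Rodrigues(np.array(c["rvec"],float))[0]; print(n,-Rm.T@np.array(c["tvec"]).ravel(),c["mtx"][0])
E
```

```text
{'time_s': 0.0, 'qpos': array([-1.37761782e+00,  3.51253591e-01,  1.65241196e+00, -1.24222028e-05,
        1.13914855e+00, -8.45929400e-02]), 'joint_velocities': array([ 0.00182177,  0.00101013, -0.00126832, -0.00051101,  0.00055466,
        0.00092853]), 'effort': array([-1.90014493e-03, -4.97323895e+01, -2.85256273e+01,  6.98378845e-02,
        2.55094771e-02, -1.38304663e-04]), 'ee_pos': array([ 150.7805405 , -528.59213811,  243.09653333]), 'eef_rot': array([ 7.98190996e-01, -6.02404151e-01, -4.58412145e-04, -4.03578557e-04]), 'ft_force': array([-0.54167133,  0.29905376,  0.42544446]), 'ft_torque': array([ 0.02319901, -0.00798525,  0.04993293]), 'gripper_width': 93.09302865368494}
top [ 478.80894151   63.37821567 1059.34881325] [482.7670278    0.         329.17170716]
side [ -40.92093012  823.63245765 1047.29328937] [575.21130981   0.         321.51166175]
```

View pics/top0.png

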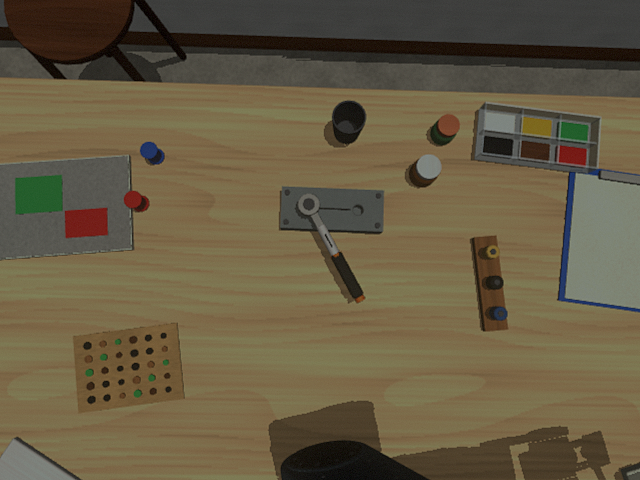

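View pics/side0.png

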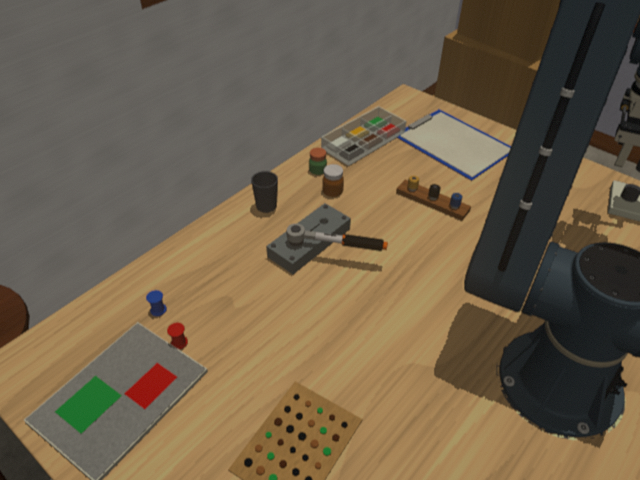

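The top view (image up = +x, left = +y) shows brass die at (492,252), black (494,283), blue (499,314). The socket is at (358,210), the wrench head at (308,205) and the grip around (348,277). The side view agrees on the brass die being the farthest in the rack. Next I measure them.

```bash
python3 - <<'E'
from h import *
import pickle
c=pickle.load(open("top0.pkl","rb")); P=cloud(c); f=c["frame"]; hsv=cv2.cvtColor(f,cv2.COLOR_RGB2HSV)
def box(u0,u1,v0,v1):
    m=np.zeros((480,640),bool); m[v0:v1,u0:u1]=True; return m
Z=P[...,2]
for n,u,v in(("brass",492,252),("black",494,283),("blue",499,314)):
    m=box(u-14,u+14,v-14,v+14)&(Z>47)&(Z<62); p=P[m]; (a,b),r=cv2.minEnclosingCircle(p[:,:2].astype(np.float32))
    print(n,m.sum(),np.median(p[:,2]),p[:,:2].mean(0),(a,b),r)
m=box(465,515,230,335)&(Z>12)&(Z<24); print("rack",cv2.minAreaRect(P[m][:,:2].astype(np.float32)),np.median(Z[m]))
m=box(270,395,180,240)&(Z>35)&(Z<45); print("block",m.sum(),np.median(Z[m]),cv2.minAreaRect(P[m][:,:2].astype(np.float32)))
m=box(290,330,190,220)&(Z>78)&(Z<90); p=P[m];print("head",m.sum(),np.median(p[:,2]),p[:,:2].mean(0),cv2.minEnclosingCircle(p[:,:2].astype(np.float32)))
m=box(300,380,230,310)&(Z>72)&(Z<90); p=P[m];print("grip",m.sum(),np.median(p[:,2]),cv2.minAreaRect(p[:,:2].astype(np.float32)))
print("rays sock",ray(c,358,210,40),"head",ray(c,308,205,83),"brass",ray(c,492,252,54))
o=f[175:310,265:400]; cv2.imwrite("pics/crop.png",cv2.resize(np.hstack([o]),None,fx=4,fy=4,interpolation=cv2.INTER_CUBIC)[:,:,::-1])
m=box(340,372,198,222)&(Z<34); p=P[m]; print("hole",m.sum(),p[:,:2].mean(0),p[:,2].min())
E
```

```text
brass 157 53.40707354073224 [ 578.16247079 -304.83217033] (578.5608520507812, -305.540771484375) 14.947866439819336
black 164 52.84171518224517 [ 513.5232397  -312.00338856] (513.5286865234375, -312.69476318359375) 15.501298904418945
blue 168 53.264474662271255 [ 449.21578112 -319.06555254] (449.11492919921875, -320.3951721191406) 15.512910842895508
rack ((513.7621459960938, -313.20941162109375), (205.13426208496094, 52.159950256347656), 6.3283772468566895) 17.298158288878007
block 3601 39.76847502073694 ((663.4999389648438, 34.772483825683594), (220.38963317871094, 91.16207885742188), 89.23809814453125)
head 396 83.39611482547531 [662.35763465  84.28259765] ((659.76220703125, 78.87960815429688), 29.52413558959961)
grip 873 80.29322050922895 ((543.1749267578125, 15.64284896850586), (170.58316040039062, 24.12238311767578), 29.884174346923828)
rays sock [662.23387751 -20.29647845  40.        ] head [662.16741948  86.06312253  83.        ] brass [ 577.43959174 -303.57977788   54.        ]
hole 75 [665.83026596 -21.09909369] 13.826859467974497
```

View pics/crop.png

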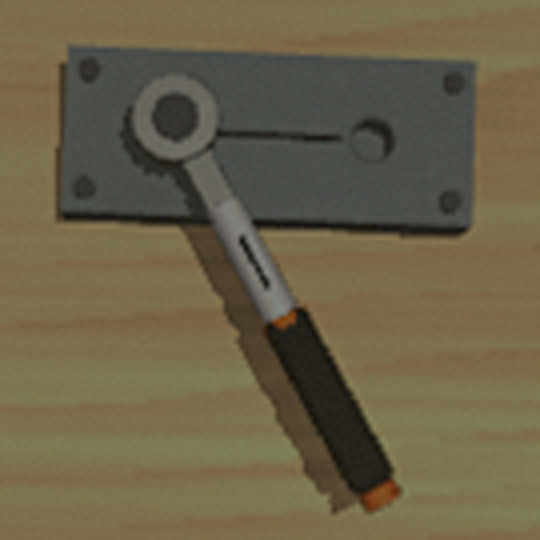

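Crop: socket mouth at (373,141), i.e. full-image (358.2,210.2); handle runs at about -150° from the screw. All points fit the given sizes (die tops 53 mm, spacing 65 mm, socket to screw 105 mm). Next I move over the brass die.

```bash
R='' ; python3 -m jog '[{"tx":-0.16,"ty":-0.79,"tz":0.15},{"tx":-0.16,"ty":-0.79,"tz":0.15},{"tx":-0.16,"ty":-0.79,"tz":0.15},{"tx":-0.16,"ty":-0.79,"tz":0.15},{"tx":-0.16,"ty":-0.79,"tz":0.15},{"tx":-0.16,"ty":-0.79,"tz":0.15},{"tx":-0.16,"ty":-0.79,"tz":0.15},{"tx":-0.16,"ty":-0.79,"tz":0.15}]'
python3 -m jog '[{"tx":-0.16,"ty":-0.79,"tz":0.15},{"tx":-0.16,"ty":-0.79,"tz":0.15},{"tx":-0.16,"ty":-0.79,"tz":0.15},{"tx":-0.16,"ty":-0.79,"tz":0.15},{"tx":-0.16,"ty":-0.79,"tz":0.15},{"tx":-0.16,"ty":-0.79,"tz":0.15},{"tx":-0.16,"ty":-0.79,"tz":0.15},{"tx":-0.16,"ty":-0.79,"tz":0.15}]'
python3 -m jog '[{"tx":-0.16,"ty":-0.79,"tz":0.15},{"tx":-0.16,"ty":-0.79,"tz":0.15},{"tx":-0.16,"ty":-0.79,"tz":0.15},{"tx":-0.16,"ty":-0.79,"tz":0.15},{"tx":-0.16,"ty":-0.79,"tz":0.15},{"tx":-0.16,"ty":-0.79,"tz":0.15},{"tx":-0.16,"ty":-0.79,"tz":0.15},{"tz":0}]'
python3 - <<'E'
from h import *
import pickle
c=camera("wrist"); save(c,"w1.png"); pickle.dump(c,open("w1.pkl","wb")); s=observe(); print(s["ee_pos"],s["ft_force"])
P=cloud(c);Z=P[...,2]
m=(Z>48)&(Z<62); n,l,st,ce=cv2.connectedComponentsWithStats(m.astype(np.uint8))
for i in range(1,n):
    if st[i,4]>150:
        p=P[l==i]; print(ce[i],st[i,4],p.mean(0),cv2.minEnclosingCircle(p[:,:2].astype(np.float32)),c["frame"][l==i].mean(0))
E
```

```text
[ 150.78765654 -528.69888246  243.25419586] [-0.97467794  0.75412344 -0.66414552]
[444.24146341 409.62926829] 820 [  14.53003775 -681.19608891   55.09545516] ((-1.6614179611206055, -691.8858032226562), 37.83451843261719) [79.5695122  76.35       68.47317073]validation failed for argument at $[0]...
validation failed for argument at $[0]...
validation failed for argument at $[0]...
```

View pics/w1.png

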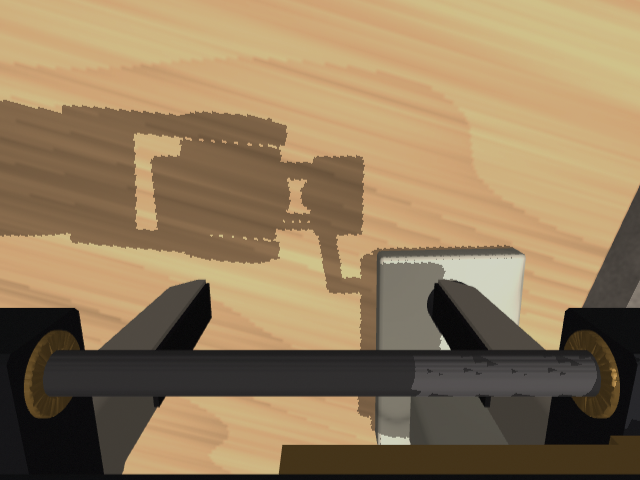

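The rows were refused, so the arm hasn't moved; the wrist view shows only the start area with the fingers near (200,290) and (440,290). The rows seem to need every key, so I'll test that with one call.

```bash
python3 -m jog '[{"gripper":1,"tx":-0.16,"ty":-0.79,"tz":0.15,"wx":0,"wy":0,"wz":0},{"gripper":1,"tx":-0.16,"ty":-0.79,"tz":0.15,"wx":0,"wy":0,"wz":0},{"gripper":1,"tx":-0.16,"ty":-0.79,"tz":0.15,"wx":0,"wy":0,"wz":0},{"gripper":1,"tx":-0.16,"ty":-0.79,"tz":0.15,"wx":0,"wy":0,"wz":0},{"gripper":1,"tx":-0.16,"ty":-0.79,"tz":0.15,"wx":0,"wy":0,"wz":0},{"gripper":1,"tx":-0.16,"ty":-0.79,"tz":0.15,"wx":0,"wy":0,"wz":0},{"gripper":1,"tx":-0.16,"ty":-0.79,"tz":0.15,"wx":0,"wy":0,"wz":0},{"gripper":1,"tx":-0.16,"ty":-0.79,"tz":0.15,"wx":0,"wy":0,"wz":0}]'
```

```text
time_s: 0.95
ee_pos: [294.6, -454.2, 213.3]
eef_rot: [0.798, -0.602, -0.0, -0.0]
ft_force: [0.0, 0.0, 0.4]
gripper_width: 93.4
```

```bash
python3 -m jog '[{"gripper":1,"tx":-0.16,"ty":-0.78,"tz":0.13,"wx":0,"wy":0,"wz":0},{"gripper":1,"tx":-0.16,"ty":-0.78,"tz":0.13,"wx":0,"wy":0,"wz":0},{"gripper":1,"tx":-0.16,"ty":-0.78,"tz":0.13,"wx":0,"wy":0,"wz":0},{"gripper":1,"tx":-0.16,"ty":-0.78,"tz":0.13,"wx":0,"wy":0,"wz":0},{"gripper":1,"tx":-0.16,"ty":-0.78,"tz":0.13,"wx":0,"wy":0,"wz":0},{"gripper":1,"tx":-0.16,"ty":-0.78,"tz":0.13,"wx":0,"wy":0,"wz":0},{"gripper":1,"tx":-0.16,"ty":-0.78,"tz":0.13,"wx":0,"wy":0,"wz":0},{"gripper":1,"tx":-0.16,"ty":-0.78,"tz":0.13,"wx":0,"wy":0,"wz":0}]'
python3 -m jog '[{"gripper":1,"tx":-0.16,"ty":-0.78,"tz":0.13,"wx":0,"wy":0,"wz":0},{"gripper":1,"tx":-0.16,"ty":-0.78,"tz":0.13,"wx":0,"wy":0,"wz":0},{"gripper":1,"tx":-0.16,"ty":-0.78,"tz":0.13,"wx":0,"wy":0,"wz":0},{"gripper":1,"tx":-0.16,"ty":-0.78,"tz":0.13,"wx":0,"wy":0,"wz":0},{"gripper":1,"tx":-0.16,"ty":-0.78,"tz":0.13,"wx":0,"wy":0,"wz":0},{"gripper":1,"tx":-0.16,"ty":-0.78,"tz":0.13,"wx":0,"wy":0,"wz":0},{"gripper":1,"tx":-0.16,"ty":-0.70,"tz":0.13,"wx":0,"wy":0,"wz":0},{"gripper":1,"tx":0,"ty":-0.1,"tz":0,"wx":0,"wy":0,"wz":0}]'
cat >> h.py <<'E'
def heads(c,lo=48,hi=60):
    P=cloud(c);Z=P[...,2]; m=(Z>lo)&(Z<hi); n,l,st,ce=cv2.connectedComponentsWithStats(m.astype(np.uint8))
    for i in range(1,n):
        if st[i,4]>150:
            p=P[l==i]; print(ce[i].round(),st[i,4],p.mean(0).round(1),np.round(np.hstack(cv2.minEnclosingCircle(p[:,:2].astype(np.float32))),1),c["frame"][l==i].mean(0).round())
def need(target):
    s=observe(); M=R.from_quat(s["eef_rot"]).as_matrix(); print("tcp",s["ee_pos"].round(1),"tool shift mm",(M.T@(np.array(target)-s["ee_pos"])).round(2),"xang",np.degrees(np.arctan2(M[1,0],M[0,0])).round(2),"F",s["ft_force"].round(1),"q",s["qpos"].round(2))
E
python3 - <<'E'
from h import *
c=camera("wrist"); save(c,"w2.png"); heads(c); need([578.2,-305,55])
E
```

```text
time_s: 1.75
ee_pos: [435.9, -380.7, 187.3]
eef_rot: [0.798, -0.602, -0.0, -0.0]
ft_force: [-0.6, -0.8, -1.1]
gripper_width: 93.2
time_s: 2.55
ee_pos: [560.8, -315.5, 164.2]
eef_rot: [0.799, -0.602, -0.0, -0.0]
ft_force: [0.7, 0.0, -0.0]
gripper_width: 92.9
[314. 211.] 1877 [ 579.9 -305.9   53.9] [ 579.2 -306.2   15. ] [130. 100.  54.]
[297. 309.] 1628 [ 516.1 -312.8   53.7] [ 514.7 -313.2   15.2] [30. 29. 29.]
[283. 405.] 694 [ 445.8 -321.5   54.1] [ 448.8 -320.6   14.6] [ 56.  79. 111.]
tcp [ 560.2 -316.   164.4] tool shift mm [ -5.6  -20.34 109.44] xang -74.0 F [-0.1 -0.4  0. ] q [-0.59  0.6   1.46  0.    1.08  0.71]
```

View pics/w2.png

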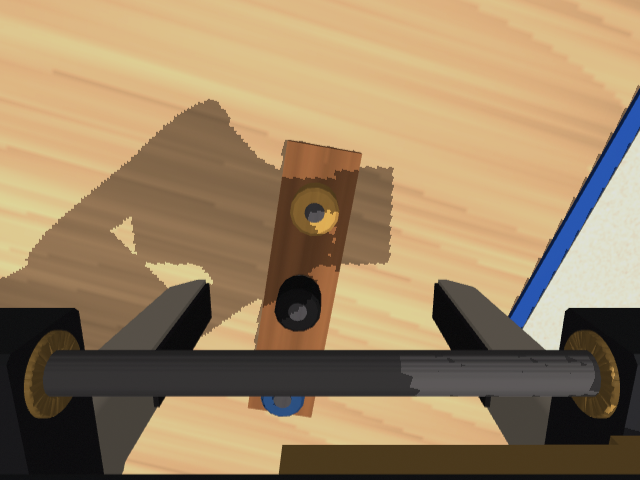

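Wrist view: brass at (314,211), black (297,309), blue (283,405). The brass position agrees with the top camera within about 1 mm. I descend, with tips ending about 4 mm above the head's underside.

```bash
python3 -m jog '[{"gripper":1,"tx":-0.022,"ty":-0.105,"tz":0.4,"wx":0,"wy":0,"wz":0},{"gripper":1,"tx":-0.022,"ty":-0.105,"tz":0.4,"wx":0,"wy":0,"wz":0},{"gripper":1,"tx":-0.022,"ty":-0.105,"tz":0.4,"wx":0,"wy":0,"wz":0},{"gripper":1,"tx":-0.022,"ty":-0.105,"tz":0.4,"wx":0,"wy":0,"wz":0},{"gripper":1,"tx":-0.022,"ty":-0.105,"tz":0.4,"wx":0,"wy":0,"wz":0},{"gripper":1,"tx":-0.022,"ty":-0.105,"tz":0.4,"wx":0,"wy":0,"wz":0},{"gripper":1,"tx":-0.022,"ty":-0.105,"tz":0.4,"wx":0,"wy":0,"wz":0},{"gripper":1,"tx":-0.022,"ty":-0.105,"tz":0.4,"wx":0,"wy":0,"wz":0}]'
python3 -m jog '[{"gripper":1,"tx":0,"ty":0,"tz":0.235,"wx":0,"wy":0,"wz":0},{"gripper":1,"tx":0,"ty":0,"tz":0.235,"wx":0,"wy":0,"wz":0},{"gripper":1,"tx":0,"ty":0,"tz":0.235,"wx":0,"wy":0,"wz":0},{"gripper":1,"tx":0,"ty":0,"tz":0.235,"wx":0,"wy":0,"wz":0},{"gripper":1,"tx":0,"ty":0,"tz":0.235,"wx":0,"wy":0,"wz":0},{"gripper":1,"tx":0,"ty":0,"tz":0,"wx":0,"wy":0,"wz":0},{"gripper":1,"tx":0,"ty":0,"tz":0,"wx":0,"wy":0,"wz":0},{"gripper":1,"tx":0,"ty":0,"tz":0,"wx":0,"wy":0,"wz":0}]'
python3 -c "
from h import *
need([579.2,-306,55])"
```

```text
time_s: 3.4
ee_pos: [578.5, -306.6, 84.0]
eef_rot: [0.798, -0.602, -0.0, 0.0]
ft_force: [-1.1, -0.1, -0.4]
gripper_width: 92.7
time_s: 4.2
ee_pos: [578.5, -306.9, 55.8]
eef_rot: [0.798, -0.602, 0.0, -0.0]
ft_force: [1.0, 0.7, 0.0]
gripper_width: 92.8
tcp [ 578.5 -306.9   55.8] tool shift mm [-0.63 -0.94  0.83] xang -74.09 F [1.  0.7 0. ] q [-0.56  0.76  1.48 -0.    0.9   0.73]
```

```bash
python3 -m jog '[{"gripper":1,"tx":-0.02,"ty":-0.03,"tz":0.02,"wx":0,"wy":0,"wz":0},{"gripper":-1,"tx":0,"ty":0,"tz":0,"wx":0,"wy":0,"wz":0},{"gripper":-1,"tx":0,"ty":0,"tz":0,"wx":0,"wy":0,"wz":0},{"gripper":-1,"tx":0,"ty":0,"tz":0,"wx":0,"wy":0,"wz":0},{"gripper":-1,"tx":0,"ty":0,"tz":0,"wx":0,"wy":0,"wz":0},{"gripper":-1,"tx":0,"ty":0,"tz":0,"wx":0,"wy":0,"wz":0},{"gripper":-1,"tx":0,"ty":0,"tz":0,"wx":0,"wy":0,"wz":0},{"gripper":-1,"tx":0,"ty":0,"tz":0,"wx":0,"wy":0,"wz":0}]' 25
python3 -c "
from h import *
need([579.2,-306,55])"
```

```text
time_s: 5.0
ee_pos: [578.9, -306.1, 55.0]
eef_rot: [0.798, -0.602, -0.0, -0.0]
ft_force: [0.3, -0.3, -0.5]
gripper_width: 41.6
tcp [ 578.9 -306.1   55. ] tool shift mm [ 0.03 -0.33 -0.03] xang -74.09 F [ 0.3 -0.3 -0.5] q [-0.56  0.76  1.48  0.    0.9   0.74]
```

```bash
python3 -m jog '[{"gripper":-1,"tx":0,"ty":0,"tz":0,"wx":0,"wy":0,"wz":0},{"gripper":-1,"tx":0,"ty":0,"tz":0,"wx":0,"wy":0,"wz":0},{"gripper":-1,"tx":0,"ty":0,"tz":0,"wx":0,"wy":0,"wz":0},{"gripper":-1,"tx":0,"ty":0,"tz":0,"wx":0,"wy":0,"wz":0},{"gripper":-1,"tx":0,"ty":0,"tz":-0.1,"wx":0,"wy":0,"wz":0},{"gripper":-1,"tx":0,"ty":0,"tz":-0.2,"wx":0,"wy":0,"wz":0},{"gripper":-1,"tx":0,"ty":0,"tz":-0.2,"wx":0,"wy":0,"wz":0},{"gripper":-1,"tx":0,"ty":0,"tz":-0.2,"wx":0,"wy":0,"wz":0}]'
python3 -m jog '[{"gripper":-1,"tx":0,"ty":0,"tz":-0.4,"wx":0,"wy":0,"wz":0},{"gripper":-1,"tx":0,"ty":0,"tz":-0.4,"wx":0,"wy":0,"wz":0},{"gripper":-1,"tx":0,"ty":0,"tz":-0.4,"wx":0,"wy":0,"wz":0},{"gripper":-1,"tx":0,"ty":0,"tz":-0.4,"wx":0,"wy":0,"wz":0},{"gripper":-1,"tx":0,"ty":0,"tz":-0.4,"wx":0,"wy":0,"wz":0},{"gripper":-1,"tx":0,"ty":0,"tz":-0.4,"wx":0,"wy":0,"wz":0},{"gripper":-1,"tx":0,"ty":0,"tz":-0.3,"wx":0,"wy":0,"wz":0},{"gripper":-1,"tx":0,"ty":0,"tz":0,"wx":0,"wy":0,"wz":0}]'
python3 - <<'E'
from h import *
need([662.2,-20.5,120])
c=camera("wrist"); save(c,"w3.png"); P=cloud(c); s=observe()
m=(np.linalg.norm(P-(s["ee_pos"]-[0,0,4]),axis=-1)<40); p=P[m]; print(m.sum(),p.mean(0))
heads(c,s["ee_pos"][2]-8,s["ee_pos"][2]+6)
E
```

```text
time_s: 5.8
ee_pos: [579.0, -306.1, 73.1]
eef_rot: [0.798, -0.602, 0.0, -0.0]
ft_force: [0.6, 0.2, -1.0]
gripper_width: 29.5
time_s: 6.6
ee_pos: [579.3, -306.3, 141.3]
eef_rot: [0.798, -0.602, 0.001, -0.0]
ft_force: [0.1, -0.1, -1.5]
gripper_width: 29.5
tcp [ 579.3 -306.3  141.3] tool shift mm [-252.17 -158.04   21.19] xang -74.08 F [ 0.1 -0.1 -1.5] q [-0.56  0.65  1.44  0.    1.05  0.74]
11050 [ 585.35760601 -305.05921091  141.52901301]
[322. 314.] 6284 [ 583.4 -305.7  139.9] [ 586.9 -304.6   30.1] [112.  89.  55.]
```

Die is held (29.5 mm opening). I move to just short of the socket, so the wrist camera can see it.

```bash
python3 -m jog '[{"gripper":-1,"tx":-0.63,"ty":-0.245,"tz":0,"wx":0,"wy":0,"wz":0},{"gripper":-1,"tx":-0.63,"ty":-0.245,"tz":0,"wx":0,"wy":0,"wz":0},{"gripper":-1,"tx":-0.63,"ty":-0.245,"tz":0,"wx":0,"wy":0,"wz":0},{"gripper":-1,"tx":-0.63,"ty":-0.245,"tz":0,"wx":0,"wy":0,"wz":0},{"gripper":-1,"tx":-0.63,"ty":-0.245,"tz":0,"wx":0,"wy":0,"wz":0},{"gripper":-1,"tx":-0.63,"ty":-0.245,"tz":0,"wx":0,"wy":0,"wz":0},{"gripper":-1,"tx":-0.63,"ty":-0.245,"tz":0,"wx":0,"wy":0,"wz":0},{"gripper":-1,"tx":-0.63,"ty":-0.245,"tz":0,"wx":0,"wy":0,"wz":0}]'
python3 -m jog '[{"gripper":-1,"tx":-0.63,"ty":-0.245,"tz":0,"wx":0,"wy":0,"wz":0},{"gripper":-1,"tx":-0.63,"ty":-0.245,"tz":0,"wx":0,"wy":0,"wz":0},{"gripper":-1,"tx":-0.63,"ty":-0.245,"tz":0,"wx":0,"wy":0,"wz":0},{"gripper":-1,"tx":-0.63,"ty":-0.245,"tz":0,"wx":0,"wy":0,"wz":0},{"gripper":-1,"tx":-0.63,"ty":-0.245,"tz":0,"wx":0,"wy":0,"wz":0},{"gripper":-1,"tx":-0.63,"ty":-0.245,"tz":0,"wx":0,"wy":0,"wz":0},{"gripper":-1,"tx":-0.55,"ty":-0.245,"tz":0,"wx":0,"wy":0,"wz":0},{"gripper":-1,"tx":-0.1,"ty":0,"tz":0,"wx":0,"wy":0,"wz":0}]'
python3 - <<'E'
from h import *
import pickle
need([662.2,-20.5,120])
c=camera("wrist"); save(c,"w4.png"); pickle.dump(c,open("w4.pkl","wb"))
K=c["mtx"];Rm=cv2.Rodrigues(np.array(c["rvec"],float))[0]; q=K@(Rm@np.array([662.2,-20.5,40])+np.array(c["tvec"]).ravel()); u,v=(q/q[2])[:2]; print(u,v)
E
```

```text
time_s: 7.45
ee_pos: [591.6, -170.0, 140.0]
eef_rot: [0.798, -0.602, 0.0, -0.0]
ft_force: [1.0, -0.1, -1.5]
gripper_width: 29.4
time_s: 8.25
ee_pos: [602.6, -51.4, 140.0]
eef_rot: [0.799, -0.602, -0.0, -0.0]
ft_force: [0.0, -0.6, -1.5]
gripper_width: 29.4
tcp [602.6 -51.4 140. ] tool shift mm [-13.24 -65.84  20.02] xang -73.99 F [ 0.  -0.6 -1.5] q [-0.16  0.57  1.59  0.    0.98  1.13]
296.3156505109132 134.40617241250197
```

View pics/w4.png

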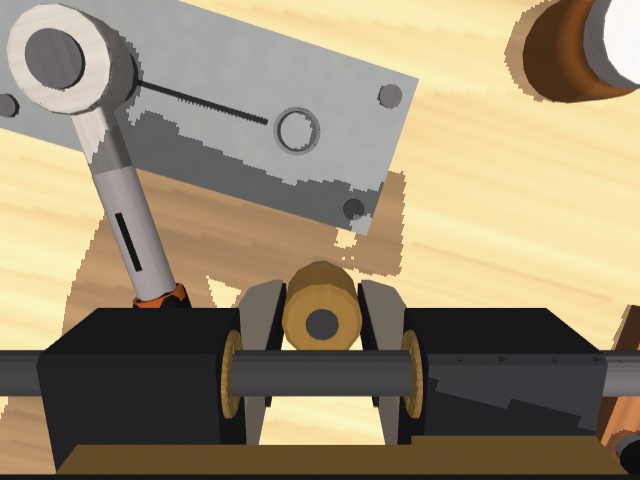

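Wrist view: the socket's chamfer ring is centred near (297,130), while the top-camera estimate projects to (296,134), about 2.5 mm apart. The die's top disc is near (322,320). I fit both in this same image, since the relative offset is what matters.

```bash
python3 - <<'E'
from h import *
import pickle
c=pickle.load(open("w4.pkl","rb")); f=c["frame"]; P=cloud(c); Z=P[...,2]
s=observe(); M=R.from_quat(s["eef_rot"]).as_matrix(); tool=lambda X:(M.T@(X-s["ee_pos"])).round(2)
g=cv2.cvtColor(f,cv2.COLOR_RGB2GRAY)
# die top
hsv=cv2.cvtColor(f,cv2.COLOR_RGB2HSV)
m=np.zeros((480,640),bool); m[250:352,280:364]=True
zz=Z[m]; print(np.nanpercentile(zz,[50,70,80,90,95]))
t=np.nanpercentile(zz,80); mt=m&(abs(Z-t)<2.5)
p=P[mt]; print("die top",mt.sum(),tool(p.mean(0)),cv2.minEnclosingCircle(p[:,:2].astype(np.float32)))
pts=np.argwhere(mt)[:,::-1].astype(np.float32); h=cv2.convexHull(pts); (u,v),r=cv2.minEnclosingCircle(h); print("px",u,v,r,tool(ray(c,u,v,s["ee_pos"][2]-1)))
# socket: block top depth & edges
roi=np.zeros((480,640),bool); roi[100:162,266:328]=True
mh=roi&(Z<38.0-1); pts=np.argwhere(mh)[:,::-1].astype(np.float32); n=len(pts); h=cv2.convexHull(pts)
print("hole px",n,cv2.fitEllipse(h)); (u,v)=cv2.fitEllipse(h)[0]
print("top z",np.nanmedian(Z[roi&(Z>37)]))
for z in (38,40): print(ray(c,u,v,z),tool(ray(c,u,v,z)))
o=f[95:167,255:340]; o=cv2.resize(o,None,fx=6,fy=6,interpolation=cv2.INTER_CUBIC); d=f[250:360,270:375]; d=cv2.resize(d,None,fx=4,fy=4,interpolation=cv2.INTER_CUBIC)[:432]
cv2.imwrite("pics/crop4.png",np.hstack([o,np.pad(d,((0,432-d.shape[0]),(0,0),(0,0)))])[:,:,::-1][:, :800])
E
```

```text
[137.86187747 139.06237399 139.42899062 139.88573543 140.31775881]
die top 4429 [ 0.04 -2.55  0.93] ((602.333740234375, -52.02931213378906), 16.904212951660156)
px 321.5 324.5465087890625 46.307861328125 [ 0.03 -0.39  1.  ]
hole px 1254 ((296.52252197265625, 131.10693359375), (39.07259750366211, 40.99943542480469), 0.42809295654296875)
top z 39.983469915708625
[663.88502103 -20.04430867  38.        ] [-13.75 -67.93 102.  ]
[663.92598154 -20.1503946   40.        ] [-13.64 -67.94 100.  ]
```

View pics/crop4.png

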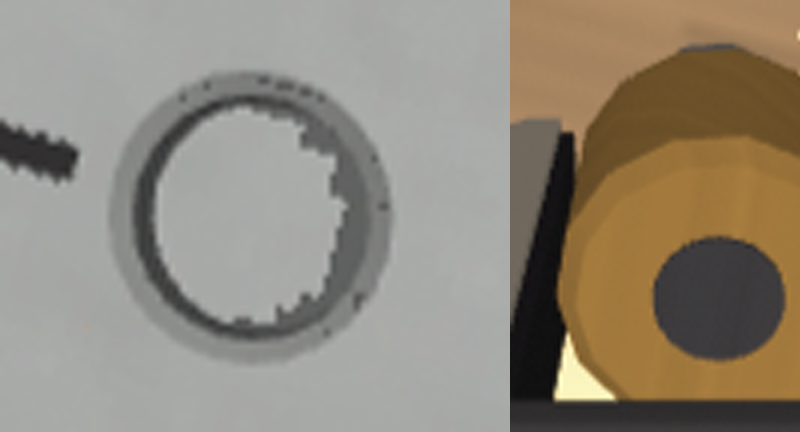

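Crops: socket ring at (296.6,131) with the right radius, die top dimple at (322,325). The die sits within about 0.5 mm of the TCP. I combine the two cameras into a target of (663.4, -20.7).

```bash
python3 -m jog '[{"gripper":-1,"tx":-0.073,"ty":-0.382,"tz":0,"wx":0,"wy":0,"wz":0},{"gripper":-1,"tx":-0.073,"ty":-0.382,"tz":0,"wx":0,"wy":0,"wz":0},{"gripper":-1,"tx":-0.073,"ty":-0.382,"tz":0,"wx":0,"wy":0,"wz":0},{"gripper":-1,"tx":-0.073,"ty":-0.382,"tz":0,"wx":0,"wy":0,"wz":0},{"gripper":-1,"tx":-0.073,"ty":-0.382,"tz":0,"wx":0,"wy":0,"wz":0},{"gripper":-1,"tx":-0.073,"ty":-0.382,"tz":0,"wx":0,"wy":0,"wz":0},{"gripper":-1,"tx":-0.073,"ty":-0.382,"tz":0,"wx":0,"wy":0,"wz":0},{"gripper":-1,"tx":0,"ty":0,"tz":0.1,"wx":0,"wy":0,"wz":0}]'
python3 -m jog '[{"gripper":-1,"tx":0,"ty":0,"tz":0.3,"wx":0,"wy":0,"wz":0},{"gripper":-1,"tx":0,"ty":0,"tz":0.3,"wx":0,"wy":0,"wz":0},{"gripper":-1,"tx":0,"ty":0,"tz":0.3,"wx":0,"wy":0,"wz":0},{"gripper":-1,"tx":0,"ty":0,"tz":0.3,"wx":0,"wy":0,"wz":0},{"gripper":-1,"tx":0,"ty":0,"tz":0.3,"wx":0,"wy":0,"wz":0},{"gripper":-1,"tx":0,"ty":0,"tz":0.22,"wx":0,"wy":0,"wz":0},{"gripper":-1,"tx":0,"ty":0,"tz":0,"wx":0,"wy":0,"wz":0},{"gripper":-1,"tx":0,"ty":0,"tz":0,"wx":0,"wy":0,"wz":0}]'
python3 -c "
from h import *
need([663.4,-20.7,69])"
```

```text
time_s: 9.1
ee_pos: [664.2, -22.0, 137.6]
eef_rot: [0.798, -0.602, 0.0, -0.0]
ft_force: [0.6, -0.5, -2.4]
gripper_width: 29.3
time_s: 9.9
ee_pos: [663.2, -22.6, 94.6]
eef_rot: [0.798, -0.602, 0.0, -0.0]
ft_force: [-0.6, 0.5, -1.0]
gripper_width: 29.7
tcp [663.2 -22.6  94.6] tool shift mm [-1.76 -0.7  25.59] xang -74.08 F [-0.6  0.5 -1. ] q [-0.1   0.72  1.44  0.    0.98  1.19]
```

```bash
python3 -m jog '[{"gripper":-1,"tx":-0.035,"ty":-0.014,"tz":0,"wx":0,"wy":0,"wz":0},{"gripper":-1,"tx":-0.035,"ty":-0.014,"tz":0,"wx":0,"wy":0,"wz":0},{"gripper":-1,"tx":0,"ty":0,"tz":0,"wx":0,"wy":0,"wz":0},{"gripper":-1,"tx":0,"ty":0,"tz":0.08,"wx":0,"wy":0,"wz":0},{"gripper":-1,"tx":0,"ty":0,"tz":0.08,"wx":0,"wy":0,"wz":0},{"gripper":-1,"tx":0,"ty":0,"tz":0.08,"wx":0,"wy":0,"wz":0},{"gripper":-1,"tx":0,"ty":0,"tz":0.08,"wx":0,"wy":0,"wz":0},{"gripper":-1,"tx":0,"ty":0,"tz":0,"wx":0,"wy":0,"wz":0}]'
python3 -c "
from h import *
need([663.4,-20.7,69])"
```

```text
time_s: 10.7
ee_pos: [663.1, -20.7, 86.1]
eef_rot: [0.798, -0.602, -0.0, 0.0]
ft_force: [-0.1, -0.5, -1.6]
gripper_width: 29.6
tcp [663.1 -20.7  86.1] tool shift mm [ 0.08 -0.26 17.1 ] xang -74.08 F [-0.1 -0.5 -1.6] q [-0.1   0.73  1.45  0.    0.97  1.19]
```

```bash
python3 -m jog '[{"gripper":-1,"tx":0,"ty":0,"tz":0.04,"wx":0,"wy":0,"wz":0},{"gripper":-1,"tx":0,"ty":0,"tz":0.04,"wx":0,"wy":0,"wz":0},{"gripper":-1,"tx":0,"ty":0,"tz":0.04,"wx":0,"wy":0,"wz":0},{"gripper":-1,"tx":0,"ty":0,"tz":0.04,"wx":0,"wy":0,"wz":0},{"gripper":-1,"tx":0,"ty":0,"tz":0.04,"wx":0,"wy":0,"wz":0},{"gripper":-1,"tx":0,"ty":0,"tz":0,"wx":0,"wy":0,"wz":0},{"gripper":-1,"tx":0,"ty":0,"tz":0,"wx":0,"wy":0,"wz":0},{"gripper":-1,"tx":0,"ty":0,"tz":0,"wx":0,"wy":0,"wz":0}]'
python3 -c "
from h import *
need([663.4,-20.7,69])"
```

```text
time_s: 11.5
ee_pos: [663.3, -20.7, 81.6]
eef_rot: [0.798, -0.602, 0.0, -0.0]
ft_force: [0.0, 0.3, -1.6]
gripper_width: 29.3
tcp [663.3 -20.7  81.6] tool shift mm [-1.000e-02 -6.000e-02  1.255e+01] xang -74.08 F [ 0.   0.3 -1.6] q [-0.1   0.74  1.45 -0.    0.96  1.19]
```

Sliding in with no contact force. On down, stopping just short of home.

```bash
python3 -m jog '[{"gripper":-1,"tx":0,"ty":0,"tz":0.08,"wx":0,"wy":0,"wz":0},{"gripper":-1,"tx":0,"ty":0,"tz":0.08,"wx":0,"wy":0,"wz":0},{"gripper":-1,"tx":0,"ty":0,"tz":0.08,"wx":0,"wy":0,"wz":0},{"gripper":-1,"tx":0,"ty":0,"tz":0.08,"wx":0,"wy":0,"wz":0},{"gripper":-1,"tx":0,"ty":0,"tz":0.08,"wx":0,"wy":0,"wz":0},{"gripper":-1,"tx":0,"ty":0,"tz":0.06,"wx":0,"wy":0,"wz":0},{"gripper":-1,"tx":0,"ty":0,"tz":0,"wx":0,"wy":0,"wz":0},{"gripper":-1,"tx":0,"ty":0,"tz":0,"wx":0,"wy":0,"wz":0}]'
python3 -c "
from h import *
need([663.4,-20.7,69])"
```

```text
time_s: 12.3
ee_pos: [663.3, -20.7, 70.0]
eef_rot: [0.798, -0.602, -0.0, -0.0]
ft_force: [0.3, -0.1, -1.7]
gripper_width: 29.8
tcp [663.3 -20.7  70. ] tool shift mm [ 0.03 -0.07  1.03] xang -74.08 F [ 0.3 -0.1 -1.7] q [-0.1   0.75  1.45  0.    0.94  1.19]
```

```bash
python3 -m jog '[{"gripper":-1,"tx":0,"ty":0,"tz":0.02,"wx":0,"wy":0,"wz":0},{"gripper":-1,"tx":0,"ty":0,"tz":0.02,"wx":0,"wy":0,"wz":0},{"gripper":-1,"tx":0,"ty":0,"tz":0.02,"wx":0,"wy":0,"wz":0},{"gripper":-1,"tx":0,"ty":0,"tz":0,"wx":0,"wy":0,"wz":0},{"gripper":-1,"tx":0,"ty":0,"tz":0,"wx":0,"wy":0,"wz":0},{"gripper":-1,"tx":0,"ty":0,"tz":0,"wx":0,"wy":0,"wz":0},{"gripper":-1,"tx":0,"ty":0,"tz":0,"wx":0,"wy":0,"wz":0},{"gripper":-1,"tx":0,"ty":0,"tz":0,"wx":0,"wy":0,"wz":0}]'
```

```text
time_s: 13.1
ee_pos: [663.4, -20.7, 69.0]
eef_rot: [0.798, -0.602, 0.0, -0.0]
ft_force: [-2.2, 0.3, 5.7]
gripper_width: 29.9
```

Contact at TCP z = 69.0, exactly the home height. Release, lift, shift towards the wrench, and turn so the closed fingers' side faces the grip.

```bash
python3 -m jog '[{"gripper":1,"tx":0,"ty":0,"tz":0,"wx":0,"wy":0,"wz":0},{"gripper":1,"tx":0,"ty":0,"tz":0,"wx":0,"wy":0,"wz":0},{"gripper":1,"tx":0,"ty":0,"tz":0,"wx":0,"wy":0,"wz":0},{"gripper":1,"tx":0,"ty":0,"tz":0,"wx":0,"wy":0,"wz":0},{"gripper":1,"tx":0,"ty":0,"tz":-0.3,"wx":0,"wy":0,"wz":0},{"gripper":1,"tx":0,"ty":0,"tz":-0.8,"wx":0,"wy":0,"wz":0},{"gripper":1,"tx":0,"ty":0,"tz":-1,"wx":0,"wy":0,"wz":0},{"gripper":1,"tx":0,"ty":0,"tz":-1,"wx":0,"wy":0,"wz":0}]'
python3 -m jog '[{"gripper":-1,"tx":-0.24,"ty":0.84,"tz":0,"wx":0,"wy":0,"wz":0},{"gripper":-1,"tx":-0.24,"ty":0.84,"tz":0,"wx":0,"wy":0,"wz":0},{"gripper":-1,"tx":-0.24,"ty":0.84,"tz":0,"wx":0,"wy":0,"wz":0},{"gripper":-1,"tx":-0.24,"ty":0.84,"tz":0,"wx":0,"wy":0,"wz":0},{"gripper":-1,"tx":-0.24,"ty":0.84,"tz":0,"wx":0,"wy":0,"wz":0},{"gripper":-1,"tx":-0.24,"ty":0.84,"tz":0,"wx":0,"wy":0,"wz":0},{"gripper":-1,"tx":0,"ty":0,"tz":0,"wx":0,"wy":0,"wz":-0.5},{"gripper":-1,"tx":0,"ty":0,"tz":0,"wx":0,"wy":0,"wz":-1}]'
python3 - <<'E'
from h import *
c=camera("wrist"); save(c,"w5.png"); P=cloud(c); Z=P[...,2]; s=observe()
m=(np.hypot(P[...,0]-663.5,P[...,1]+20.5)<25)&(Z>50)&(Z<80); p=P[m]
if m.sum(): print("die top",m.sum(),np.median(p[:,2]),cv2.minEnclosingCircle(p[:,:2].astype(np.float32)))
m=(Z>72)&(Z<90)&(np.hypot(P[...,0]-662,P[...,1]-85)<190)&(P[...,0]<640); 
if m.sum(): print("bar",m.sum(),cv2.minAreaRect(P[m][:,:2].astype(np.float32)))
need([532,-21,150])
E
```

```text
time_s: 13.9
ee_pos: [663.3, -20.7, 147.3]
eef_rot: [0.798, -0.602, 0.0, -0.0]
ft_force: [0.3, 1.1, 0.4]
gripper_width: 89.1
time_s: 14.7
ee_pos: [532.1, -20.6, 146.8]
eef_rot: [0.862, -0.508, 0.0, -0.0]
ft_force: [0.3, 0.5, 0.2]
gripper_width: 33.5
die top 3670 67.85900644720857 ((663.676025390625, -21.240360260009766), 15.3275146484375)
bar 12546 ((563.2135009765625, 26.628129959106445), (149.9403839111328, 25.13572883605957), 29.386072158813477)
tcp [532.3 -20.7 146.8] tool shift mm [ 0.17  0.42 -3.24] xang -60.33 F [-0.5 -0.3 -0.2] q [-0.13  0.44  1.79  0.    0.91  0.93]
```

View pics/w5.png

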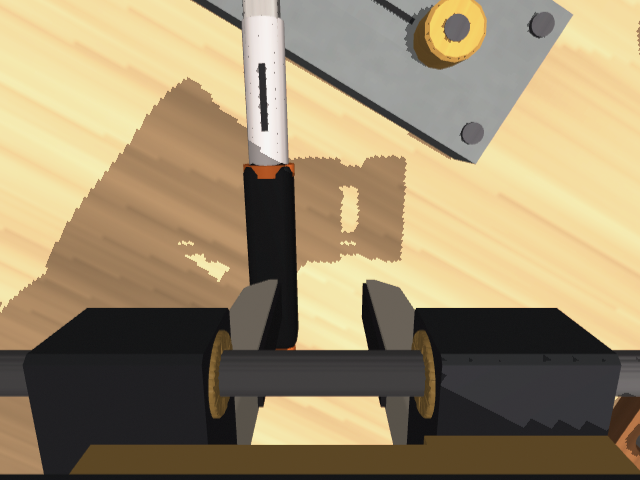

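The die stands upright at (457,27) with its top at 67.9 mm (68 expected), so it's home. The grip runs from (268,170) to (280,350). I finish the turn, add clearance and descend beside the grip.

```bash
python3 -m jog '[{"gripper":-1,"tx":0,"ty":0,"tz":0,"wx":0,"wy":0,"wz":-1},{"gripper":-1,"tx":0,"ty":0,"tz":0,"wx":0,"wy":0,"wz":-1},{"gripper":-1,"tx":0,"ty":0,"tz":0,"wx":0,"wy":0,"wz":-1},{"gripper":-1,"tx":0,"ty":0,"tz":0,"wx":0,"wy":0,"wz":-1},{"gripper":-1,"tx":0,"ty":0,"tz":0,"wx":0,"wy":0,"wz":-1},{"gripper":-1,"tx":0,"ty":0,"tz":0,"wx":0,"wy":0,"wz":-1},{"gripper":-1,"tx":0,"ty":0,"tz":0,"wx":0,"wy":0,"wz":-1},{"gripper":-1,"tx":0,"ty":0,"tz":0,"wx":0,"wy":0,"wz":-1}]'
python3 -m jog '[{"gripper":-1,"tx":0,"ty":0,"tz":0,"wx":0,"wy":0,"wz":-1},{"gripper":-1,"tx":0,"ty":0,"tz":0,"wx":0,"wy":0,"wz":-1},{"gripper":-1,"tx":0,"ty":0.12,"tz":0,"wx":0,"wy":0,"wz":-0.5},{"gripper":-1,"tx":0,"ty":0.12,"tz":0,"wx":0,"wy":0,"wz":0},{"gripper":-1,"tx":0,"ty":0,"tz":0.4,"wx":0,"wy":0,"wz":0},{"gripper":-1,"tx":0,"ty":0,"tz":0.4,"wx":0,"wy":0,"wz":0},{"gripper":-1,"tx":0,"ty":0,"tz":0.4,"wx":0,"wy":0,"wz":0},{"gripper":-1,"tx":0,"ty":0,"tz":0,"wx":0,"wy":0,"wz":0}]'
cat >> h.py <<'E'
def wr():
    s=observe(); M=R.from_quat(s["eef_rot"]).as_matrix(); d=s["ee_pos"][:2]-[662.7,85]; a=np.arctan2(d[1],d[0])%(2*np.pi)
    t=np.array([np.sin(a),-np.cos(a)]); r=-d/np.linalg.norm(d); F=s["ft_force"]
    print("t",round(s["time_s"],2),"tcp",s["ee_pos"].round(1),"ang",np.degrees(a).round(2),"rad",np.linalg.norm(d).round(1),"yaw",np.degrees(np.arctan2(M[1,0],M[0,0])).round(1),"Ftan",(F[:2]@t).round(2),"Frad",(F[:2]@r).round(2),"Fz",F[2].round(1),"q6",s["qpos"][5].round(2),"w",round(s["gripper_width"],1))
E
python3 -c "
from h import *
wr()"
```

```text
time_s: 15.55
ee_pos: [532.5, -20.6, 146.5]
eef_rot: [0.998, 0.068, 0.0, 0.0]
ft_force: [0.1, 0.2, 0.2]
gripper_width: 0.6
time_s: 16.35
ee_pos: [534.0, -25.8, 114.2]
eef_rot: [0.968, 0.25, -0.001, -0.001]
ft_force: [0.2, -0.7, -1.0]
gripper_width: 0.4
t 16.35 tcp [534.  -25.8 114.2] ang 220.74 rad 169.8 yaw 29.0 Ftan -0.63 Frad -0.28 Fz -1.0 q6 -0.64 w 0.4
```

```bash
python3 -m jog '[{"gripper":-1,"tx":0,"ty":0,"tz":0.34,"wx":0,"wy":0,"wz":0},{"gripper":-1,"tx":0,"ty":0,"tz":0.34,"wx":0,"wy":0,"wz":0},{"gripper":-1,"tx":0,"ty":0,"tz":0.34,"wx":0,"wy":0,"wz":0},{"gripper":-1,"tx":0,"ty":0,"tz":0.34,"wx":0,"wy":0,"wz":0},{"gripper":-1,"tx":0,"ty":0,"tz":0.34,"wx":0,"wy":0,"wz":0},{"gripper":-1,"tx":0,"ty":0,"tz":0,"wx":0,"wy":0,"wz":0},{"gripper":-1,"tx":0,"ty":-0.16,"tz":0,"wx":0,"wy":0,"wz":0},{"gripper":-1,"tx":0,"ty":-0.16,"tz":0,"wx":0,"wy":0,"wz":0}]'
python3 -m jog '[{"gripper":-1,"tx":0,"ty":-0.06,"tz":0,"wx":0,"wy":0,"wz":0},{"gripper":-1,"tx":0,"ty":-0.06,"tz":0,"wx":0,"wy":0,"wz":0},{"gripper":-1,"tx":0,"ty":-0.06,"tz":0,"wx":0,"wy":0,"wz":0},{"gripper":-1,"tx":0,"ty":-0.06,"tz":0,"wx":0,"wy":0,"wz":0},{"gripper":-1,"tx":0,"ty":-0.06,"tz":0,"wx":0,"wy":0,"wz":0},{"gripper":-1,"tx":0,"ty":-0.06,"tz":0,"wx":0,"wy":0,"wz":0},{"gripper":-1,"tx":0,"ty":-0.06,"tz":0,"wx":0,"wy":0,"wz":0},{"gripper":-1,"tx":0,"ty":0,"tz":0,"wx":0,"wy":0,"wz":0}]'
python3 -c "
from h import *
wr()"
```

```text
time_s: 17.15
ee_pos: [531.1, -18.8, 73.8]
eef_rot: [0.968, 0.251, 0.0, 0.0]
ft_force: [-0.3, 0.4, -0.1]
gripper_width: 0.5
time_s: 17.95
ee_pos: [525.9, -9.6, 73.5]
eef_rot: [0.968, 0.251, -0.0, -0.0]
ft_force: [0.5, -1.2, -0.3]
gripper_width: -0.0
t 17.95 tcp [525.9  -9.6  73.5] ang 214.68 rad 166.3 yaw 29.1 Ftan -1.28 Frad -0.28 Fz -0.3 q6 -0.61 w -0.0
```

Contact (about 1.3 N, the light friction). Now arc pushes in steps: -ty with equal +wz gives a 167 mm radius arc.

```bash
python3 -m jog '[{"gripper":-1,"tx":0,"ty":-0.06,"tz":0,"wx":0,"wy":0,"wz":0.06},{"gripper":-1,"tx":0,"ty":-0.06,"tz":0,"wx":0,"wy":0,"wz":0.06},{"gripper":-1,"tx":0,"ty":-0.06,"tz":0,"wx":0,"wy":0,"wz":0.06},{"gripper":-1,"tx":0,"ty":-0.06,"tz":0,"wx":0,"wy":0,"wz":0.06},{"gripper":-1,"tx":0,"ty":-0.06,"tz":0,"wx":0,"wy":0,"wz":0.06},{"gripper":-1,"tx":0,"ty":-0.06,"tz":0,"wx":0,"wy":0,"wz":0.06},{"gripper":-1,"tx":0,"ty":-0.06,"tz":0,"wx":0,"wy":0,"wz":0.06},{"gripper":-1,"tx":0,"ty":-0.06,"tz":0,"wx":0,"wy":0,"wz":0.06}]'
python3 -c "
from h import *
wr()"
```

```text
time_s: 18.75
ee_pos: [520.4, 1.0, 73.5]
eef_rot: [0.977, 0.215, -0.0, 0.0]
ft_force: [0.5, -2.4, 0.5]
gripper_width: 0.6
t 18.75 tcp [520.4   1.   73.5] ang 210.56 rad 165.2 yaw 24.9 Ftan -2.35 Frad -0.84 Fz 0.5 q6 -0.52 w 0.6
```

```bash
python3 -m jog '[{"gripper":-1,"tx":0,"ty":-0.06,"tz":0,"wx":0,"wy":0,"wz":0.06},{"gripper":-1,"tx":0,"ty":-0.06,"tz":0,"wx":0,"wy":0,"wz":0.06},{"gripper":-1,"tx":0,"ty":-0.06,"tz":0,"wx":0,"wy":0,"wz":0.06},{"gripper":-1,"tx":0,"ty":-0.06,"tz":0,"wx":0,"wy":0,"wz":0.06},{"gripper":-1,"tx":0,"ty":-0.06,"tz":0,"wx":0,"wy":0,"wz":0.06},{"gripper":-1,"tx":0,"ty":-0.06,"tz":0,"wx":0,"wy":0,"wz":0.06},{"gripper":-1,"tx":0,"ty":-0.06,"tz":0,"wx":0,"wy":0,"wz":0.06},{"gripper":-1,"tx":0,"ty":-0.06,"tz":0,"wx":0,"wy":0,"wz":0.06}]'
python3 -c "
from h import *
wr()"
```

```text
time_s: 19.55
ee_pos: [515.7, 12.0, 73.5]
eef_rot: [0.984, 0.18, -0.0, -0.0]
ft_force: [-0.5, -3.0, 0.7]
gripper_width: 0.3
t 19.55 tcp [515.7  12.   73.5] ang 206.41 rad 164.1 yaw 20.8 Ftan -2.43 Frad -1.78 Fz 0.7 q6 -0.43 w 0.3
```

```bash
python3 -m jog '[{"gripper":-1,"tx":-0.003,"ty":-0.03,"tz":0,"wx":0,"wy":0,"wz":0.03},{"gripper":-1,"tx":-0.003,"ty":-0.03,"tz":0,"wx":0,"wy":0,"wz":0.03},{"gripper":-1,"tx":-0.003,"ty":-0.03,"tz":0,"wx":0,"wy":0,"wz":0.03},{"gripper":-1,"tx":-0.003,"ty":-0.03,"tz":0,"wx":0,"wy":0,"wz":0.03},{"gripper":-1,"tx":-0.003,"ty":-0.03,"tz":0,"wx":0,"wy":0,"wz":0.03},{"gripper":-1,"tx":-0.003,"ty":-0.03,"tz":0,"wx":0,"wy":0,"wz":0.03},{"gripper":-1,"tx":-0.003,"ty":-0.03,"tz":0,"wx":0,"wy":0,"wz":0.03},{"gripper":-1,"tx":-0.003,"ty":-0.03,"tz":0,"wx":0,"wy":0,"wz":0.03}]'
python3 -c "
from h import *
wr()"
```

```text
time_s: 20.35
ee_pos: [513.2, 17.4, 73.5]
eef_rot: [0.987, 0.163, 0.0, -0.0]
ft_force: [-0.7, -2.2, -0.8]
gripper_width: 0.4
t 20.35 tcp [513.2  17.4  73.5] ang 204.33 rad 164.1 yaw 18.7 Ftan -1.69 Frad -1.49 Fz -0.8 q6 -0.38 w 0.4
```

```bash
python3 -m jog '[{"gripper":-1,"tx":-0.003,"ty":-0.03,"tz":0,"wx":0,"wy":0,"wz":0.03},{"gripper":-1,"tx":-0.003,"ty":-0.03,"tz":0,"wx":0,"wy":0,"wz":0.03},{"gripper":-1,"tx":-0.003,"ty":-0.03,"tz":0,"wx":0,"wy":0,"wz":0.03},{"gripper":-1,"tx":-0.003,"ty":-0.03,"tz":0,"wx":0,"wy":0,"wz":0.03},{"gripper":-1,"tx":-0.003,"ty":-0.03,"tz":0,"wx":0,"wy":0,"wz":0.03},{"gripper":-1,"tx":-0.003,"ty":-0.03,"tz":0,"wx":0,"wy":0,"wz":0.03},{"gripper":-1,"tx":-0.003,"ty":-0.03,"tz":0,"wx":0,"wy":0,"wz":0.03},{"gripper":-1,"tx":-0.003,"ty":-0.03,"tz":0,"wx":0,"wy":0,"wz":0.03}]'
python3 -c "
from h import *
wr()"
```

```text
time_s: 21.15
ee_pos: [511.0, 22.5, 73.6]
eef_rot: [0.989, 0.145, 0.0, 0.0]
ft_force: [1.0, -8.7, 0.2]
gripper_width: 0.8
t 21.15 tcp [511.   22.5  73.6] ang 202.41 rad 164.1 yaw 16.7 Ftan -8.37 Frad -2.42 Fz 0.2 q6 -0.34 w 0.8
```

Force is up to 8.4 N: the screw is tight. Small steps from here.

```bash
python3 -m jog '[{"gripper":-1,"tx":0,"ty":-0.01,"tz":0,"wx":0,"wy":0,"wz":0.01},{"gripper":-1,"tx":0,"ty":-0.01,"tz":0,"wx":0,"wy":0,"wz":0.01},{"gripper":-1,"tx":0,"ty":-0.01,"tz":0,"wx":0,"wy":0,"wz":0.01},{"gripper":-1,"tx":0,"ty":-0.01,"tz":0,"wx":0,"wy":0,"wz":0.01},{"gripper":-1,"tx":0,"ty":-0.01,"tz":0,"wx":0,"wy":0,"wz":0.01},{"gripper":-1,"tx":0,"ty":0,"tz":0,"wx":0,"wy":0,"wz":0},{"gripper":-1,"tx":0,"ty":0,"tz":0,"wx":0,"wy":0,"wz":0},{"gripper":-1,"tx":0,"ty":0,"tz":0,"wx":0,"wy":0,"wz":0}]'
python3 -c "
from h import *
wr()"
```

```text
time_s: 21.95
ee_pos: [510.7, 23.4, 73.6]
eef_rot: [0.99, 0.141, 0.0, 0.001]
ft_force: [-0.0, -8.8, 0.3]
gripper_width: 0.6
t 21.95 tcp [510.7  23.4  73.6] ang 202.05 rad 164.1 yaw 16.2 Ftan -8.14 Frad -3.32 Fz 0.3 q6 -0.33 w 0.6
```

```bash
python3 -m jog '[{"gripper":-1,"tx":0,"ty":-0.012,"tz":0,"wx":0,"wy":0,"wz":0.012},{"gripper":-1,"tx":0,"ty":-0.012,"tz":0,"wx":0,"wy":0,"wz":0.012},{"gripper":-1,"tx":0,"ty":-0.012,"tz":0,"wx":0,"wy":0,"wz":0.012},{"gripper":-1,"tx":0,"ty":-0.012,"tz":0,"wx":0,"wy":0,"wz":0.012},{"gripper":-1,"tx":0,"ty":-0.012,"tz":0,"wx":0,"wy":0,"wz":0.012},{"gripper":-1,"tx":0,"ty":0,"tz":0,"wx":0,"wy":0,"wz":0},{"gripper":-1,"tx":0,"ty":0,"tz":0,"wx":0,"wy":0,"wz":0},{"gripper":-1,"tx":0,"ty":0,"tz":0,"wx":0,"wy":0,"wz":0}]'
python3 -c "
from h import *
wr()"
```

```text
time_s: 22.75
ee_pos: [510.1, 24.7, 73.6]
eef_rot: [0.991, 0.137, 0.0, 0.001]
ft_force: [0.2, -10.7, 1.1]
gripper_width: 0.4
t 22.75 tcp [510.1  24.7  73.6] ang 201.58 rad 164.1 yaw 15.7 Ftan -10.06 Frad -3.72 Fz 1.1 q6 -0.32 w 0.4
```

```bash
python3 -m jog '[{"gripper":-1,"tx":0,"ty":-0.01,"tz":0,"wx":0,"wy":0,"wz":0.01},{"gripper":-1,"tx":0,"ty":-0.01,"tz":0,"wx":0,"wy":0,"wz":0.01},{"gripper":-1,"tx":0,"ty":-0.01,"tz":0,"wx":0,"wy":0,"wz":0.01},{"gripper":-1,"tx":0,"ty":-0.01,"tz":0,"wx":0,"wy":0,"wz":0.01},{"gripper":-1,"tx":0,"ty":0,"tz":0,"wx":0,"wy":0,"wz":0},{"gripper":-1,"tx":0,"ty":0,"tz":0,"wx":0,"wy":0,"wz":0},{"gripper":-1,"tx":0,"ty":0,"tz":0,"wx":0,"wy":0,"wz":0},{"gripper":-1,"tx":0,"ty":0,"tz":0,"wx":0,"wy":0,"wz":0}]'
python3 -c "
from h import *
wr()"
```

```text
time_s: 23.55
ee_pos: [509.6, 26.1, 73.5]
eef_rot: [0.991, 0.134, -0.0, 0.0]
ft_force: [-1.7, -7.1, 0.2]
gripper_width: 0.6
t 23.55 tcp [509.6  26.1  73.5] ang 201.05 rad 164.0 yaw 15.4 Ftan -6.01 Frad -4.12 Fz 0.2 q6 -0.31 w 0.6
```

Force dropped from 10.1 to 6.0 N while moving on by 1.4 mm, which looks like the click. One 1 mm confirmation step, well inside the 12 mm give.

```bash
python3 -m jog '[{"gripper":-1,"tx":0,"ty":-0.014,"tz":0,"wx":0,"wy":0,"wz":0.014},{"gripper":-1,"tx":0,"ty":-0.014,"tz":0,"wx":0,"wy":0,"wz":0.014},{"gripper":-1,"tx":0,"ty":-0.014,"tz":0,"wx":0,"wy":0,"wz":0.014},{"gripper":-1,"tx":0,"ty":0,"tz":0,"wx":0,"wy":0,"wz":0},{"gripper":-1,"tx":0,"ty":0,"tz":0,"wx":0,"wy":0,"wz":0},{"gripper":-1,"tx":0,"ty":0,"tz":0,"wx":0,"wy":0,"wz":0},{"gripper":-1,"tx":0,"ty":0,"tz":0,"wx":0,"wy":0,"wz":0},{"gripper":-1,"tx":0,"ty":0,"tz":0,"wx":0,"wy":0,"wz":0}]'
python3 -c "
from h import *
wr()"
```

```text
time_s: 24.35
ee_pos: [509.1, 27.3, 73.4]
eef_rot: [0.991, 0.131, -0.0, 0.0]
ft_force: [-0.3, -5.3, 1.0]
gripper_width: 0.4
t 24.35 tcp [509.1  27.3  73.4] ang 200.61 rad 164.1 yaw 15.0 Ftan -4.85 Frad -2.16 Fz 1.0 q6 -0.3 w 0.4
```

Force is now at half (4.9 N), so the click is confirmed. Back off gently, then lift clear.

```bash
python3 -m jog '[{"gripper":-1,"tx":0,"ty":0.1,"tz":0,"wx":0,"wy":0,"wz":0},{"gripper":-1,"tx":0,"ty":0.1,"tz":0,"wx":0,"wy":0,"wz":0},{"gripper":-1,"tx":0,"ty":0.1,"tz":0,"wx":0,"wy":0,"wz":0},{"gripper":-1,"tx":0,"ty":0.15,"tz":0,"wx":0,"wy":0,"wz":0},{"gripper":-1,"tx":0,"ty":0.15,"tz":0,"wx":0,"wy":0,"wz":0},{"gripper":-1,"tx":0,"ty":0.2,"tz":0,"wx":0,"wy":0,"wz":0},{"gripper":-1,"tx":0,"ty":0.2,"tz":0,"wx":0,"wy":0,"wz":0},{"gripper":-1,"tx":0,"ty":0,"tz":0,"wx":0,"wy":0,"wz":0}]'
python3 -m jog '[{"gripper":-1,"tx":0,"ty":0,"tz":-0.5,"wx":0,"wy":0,"wz":0},{"gripper":-1,"tx":0,"ty":0,"tz":-0.7,"wx":0,"wy":0,"wz":0},{"gripper":-1,"tx":0,"ty":0,"tz":-0.7,"wx":0,"wy":0,"wz":0},{"gripper":-1,"tx":0,"ty":0,"tz":-0.7,"wx":0,"wy":0,"wz":0},{"gripper":-1,"tx":0,"ty":0,"tz":-0.7,"wx":0,"wy":0,"wz":0},{"gripper":-1,"tx":0,"ty":0,"tz":-0.7,"wx":0,"wy":0,"wz":0},{"gripper":-1,"tx":0,"ty":0,"tz":0,"wx":0,"wy":0,"wz":0},{"gripper":-1,"tx":0,"ty":0,"tz":0,"wx":0,"wy":0,"wz":0}]'
python3 - <<'E'
from h import *
wr()
c=camera("side"); save(c,"side1.png"); w=camera("wrist"); save(w,"w6.png")
for n in(w,c):
    P=cloud(n); Z=P[...,2]
    m=(np.hypot(P[...,0]-663.5,P[...,1]+20.5)<25)&(Z>60)&(Z<80); p=P[m]
    if m.sum()>20: print("die top",m.sum(),np.median(p[:,2]),cv2.minEnclosingCircle(p[:,:2].astype(np.float32)))
cv2.imwrite("pics/both.png",np.hstack([cv2.resize(c["frame"][90:330,240:560],(400,300)),cv2.resize(w["frame"],(400,300))])[:,:,::-1])
E
```

```text
time_s: 25.15
ee_pos: [516.2, 2.8, 73.5]
eef_rot: [0.991, 0.13, 0.0, -0.0]
ft_force: [-0.7, -0.4, 0.5]
gripper_width: 0.6
time_s: 25.95
ee_pos: [515.9, 3.4, 173.7]
eef_rot: [0.991, 0.131, 0.0, 0.0]
ft_force: [-0.4, 1.0, -0.1]
gripper_width: 0.8
t 25.95 tcp [515.9   3.4 173.7] ang 209.05 rad 168.0 yaw 15.0 Ftan 1.06 Frad 0.13 Fz -0.1 q6 -0.35 w 0.8
die top 1451 67.88510953701072 ((663.434326171875, -20.395191192626953), 15.200261116027832)
die top 89 68.07268806485779 ((660.35791015625, -17.172344207763672), 17.27695655822754)
```

View pics/both.png

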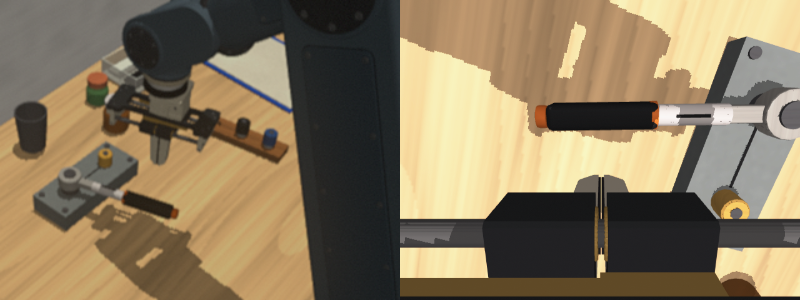

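Brass die is home in the block (left panel (105,157), right panel (737,210)). The wrench is free, with its handle in line with the head at (600,115) in the right panel. The black and blue dies are still in the rack (240,128), (270,138), and the jar is in place. I'm handing in.

```bash
python3 -c "
from rig import *
print(finish_job())"
```

```text
the job is handed in; nothing more can be done
None
```

The brass die is home in the socket, the wrench was turned until it clicked, and I handed the job in at about 26 s.

- **Die:** It slid in without side force and touched down at the home height. Afterwards its top read 67.9 mm (wrist camera) and 68.1 mm (side camera) against the expected 68.
- **Wrench:** I pushed the grip clockwise with closed fingers. The force rose to about 10.1 N, then fell to 6.0 N and 4.9 N as the handle gave 2.6 mm. That is the click, and the highest reading was well under 17 N. I then backed off, and the handle swung back in line with the head.
- **Everything else:** The last picture shows the black and blue dies in the rack and the jar in place. The gripper is clear of everything. I did not check the red spool in the final pictures, but the arm never went near it.

**What failed or disagreed:**
- My first moves were refused because the rows lacked some fields, so nothing moved then.
- The top and wrist cameras differed by about 1.5 mm on the socket, so I aimed between them.
- The measured TCP was 2 mm off before insertion; I corrected it.

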